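Hover the sensor head over the calibration disc

ROBOT

A 6-joint arm with a two-finger parallel gripper is mounted at the origin on the work surface. World frame = base frame: x ahead of the robot, y to its left, z up, the work surface at z = 0. Lengths are in mm, angles in rad, forces in N, time in s.
With the tool pointing down it reaches from about 275 to 1000 mm from the base axis. Payload 8.4 kg.
Tool frame: the origin (TCP) lies on the mounting face of the last link; the fingertips stand 173 mm ahead of it and the grasp point (between the pads) lies 155 mm ahead of it; z points along the fingers, y is the direction in which the jaws open and shut (so a half turn about z gives the same grasp; the last joint's range is limited). The gripper opens to 85 mm and grips with 20 to 120 N. Pads are 22 mm wide; open, the fingers measure 114 mm over their backs; the gripper's body (76 mm by 85 mm) begins 54 mm behind the grasp point. The pads swing forward as they close: fully open they stand 13 mm farther back than shut.
Start: joints at [-1.225, 0.353, 1.633, -0, 1.155, -0.002], TCP at [213.018, -587.582, 404.681] pointing down, gripper open.
Joint ranges: [-2.63, 2.63], [-0.92, 2.1], [0.06, 2.66], [-1.3, 4.44], [0, 2.69], [-3.02, 3.02]. Speed limits (rad/s): [2.22, 2.22, 2.79, 3.14, 3.14, 3.14].

INTERFACE

Orientations are given as [roll, pitch, yaw] about the fixed x, y, z axes, in that order (R = Rz(yaw) Ry(pitch) Rx(roll)).
In Python, from rig import r, grab_frame, spotter gives the robot as it stands.
- The arm moves only by the tool apply_moves, never from a script. Its argument "motion" is text: rows parted by semicolons, each of 5 numbers parted by spaces: the opening, from -1 (shut) to 1 (fully open), then the shift along the tool's x, y, z as a fraction of full scale, then the turn about the tool's z as a fraction of full scale. In form: hand x y z twist; .... A call has 1 to 20 rows; each row is the pose to reach, as a shift and turn from the pose commanded when the call began, along the tool's axes at that moment, turning the shorter way round; what a row does not reach only later rows make up. Full scale, the value 1, is 1 m for a shift and pi rad for a turn. A row lasts 1/12 s, in which the tool goes at most 41.7 mm and 7.16 degrees, less where a joint would pass 70% of its speed; a pose out of reach is approached as far as the arm can. A call with a number of a shift or a turn outside -1 to 1 is refused whole. A call with a gripper value outside its range is refused whole. The fingers move at their own pace and stop on an object; "squeeze" is the grip in N (left out, the last holds). Time passes only in rows, so rows that repeat a pose let the fingers close. It gives the time, the measured TCP pose, the force and the opening at its end, in the units of the state.
- r.sense(): the state, without advancing time (a new reading comes with each control period).
- grab_frame(name): name is "scene" or "top" or "wrist"; returns a dict with "img" (480x640x3 uint8, red, green, blue), "fx", "fy", "cx", "cy" (pixels), "R" (3x3) and "t" (3): a world point X has camera coordinates R X + t. Camera axes: x right, y down, z forward; pixel columns grow to the right and rows downward; lengths in mm; the calibration is good to about 2 mm. A picture is of the moment at which its call begins. There is no depth.
- r.sign_off(): hands the job in, once; it reports no verdict.
Trained networks look in the newest picture that a camera, given by its name, has taken for a name from the list of things; names that differ only in an ending like _2 or _b are one class to them, and where a whole thing is asked for, a point or a joint stands for the part that bears it (a point fixed in the world has none). Each returns a list of dicts, best first, with "conf" (0 to 1); they miss things now and then, are a little off and sometimes report something else, mostly with a low value. They report only what shows in the picture. A call takes as long as a camera call. They do not tell look-alikes from the thing itself.
- spotter.boxes_of(query, camera): "point" ([x, y, z] in mm, in world coordinates, good to about 4 mm: the middle of the surface that is visible of it).
- spotter.place_of(query, camera): "point" ([x, y, z] in mm, in world coordinates, good to about 4 mm: a listed point, or the origin of a listed thing).
The state is a dict: "clock": time; "qpos": joint angles; "qvel": joint speeds; "joint_efforts": joint torques, N m; "eef_pos": TCP position; "tcp_rot": TCP orientation; "contact_force": force on the tool from outside, world axes, zero at the start; "wrist_torque": the same for the moment, N m; "opening": opening from 0.0 (shut) to 1.0 (fully open).
Only numpy, scipy, OpenCV 4.12 (cv2) and the standard library are available. Lean on these libraries where they do the work, as an engineer would, in place of code of your own. Each camera call takes 0.05 s, during which the arm holds its last target.

TASK

First swing the bench lamp aside (the red knob is its handle) until its round head is well clear of the black calibration plate, by about half a hand's width or more, and leave it there. Then lift the grey cordless sensor head out of its blue cradle, carry it over the top of the aluminium fence, and finish holding it in the gripper, still and upright, with its lens centred about 20 mm above the white disc and its long side parallel to the yellow line on the plate: the program ends while holding it there. The sensor must never touch the fence or the plate, and the black interface box, the marker stand and the teach pendant are to be left where they are.

Things in the scene. Friction and masses are not known exactly. Their poses are not given: they have to be found in the camera images.
- sensor_center (a point): centre of the loose grey sensor head's box: 50 (its x) x 30 (its y) x 50 mm tall, orange band, black top; below it a round black lens nose, 28 mm across, 15 mm long; 65 mm tall in all, about 0.2 kg. This point is 25 mm below the top, 40 mm above the nose's lower face; z up. In the cradle the nose hangs in the hole and the box rests on the cradle's top. Grip it across its 30 mm side
- lens (a point): centre of the lower face of the sensor head's lens nose, 40 mm below sensor_center; same axes
- cradle: fixed blue block 90 (its x) x 70 x 25 mm tall with a 34 mm through hole at its centre for the sensor's nose; origin at the centre of its underside
- target (a point): centre of the top face of the white disc (40 mm across, black dot in the middle) which stands 8 mm proud of the middle of the fixed black calibration plate; this point is 20 mm above the table. Its x axis runs along the yellow line on the plate, z up
- plate: the fixed black calibration plate, 120 x 120 x 12 mm, with the disc in its middle and the yellow line along its x axis; origin at the centre of its underside
- fence: fixed L-shaped fence of 30 mm aluminium profile, top 90 mm above the table. The long rail, 340 mm along its x, lies between the cradle and the plate; origin on the table under the middle of the long rail; +y is the plate's side. A short rail, 190 mm, runs from the end nearest the robot (x = -155 mm) towards +y
- lamp_arm (a joint): angle of the bench lamp's arm about its upright fixed post, which stands 240 mm from the knob's axis, rad; at 0 the arm points from the post along the plate's own -x; it grows counter-clockwise seen from above; stops at -0.6 and 1.6; slight friction, stays where left. At the start (about 0.64) the head hangs over the plate; turned clockwise, towards the robot and its left, it swings clear
- lamp_grip (a point): grip point of the lamp's upright red knob (16 mm across, 50 mm tall), in the middle of the lamp's round white head (90 mm across, from 150 to 175 mm above the table). This point is 205 mm above the table, 30 mm above the head's top and 20 mm below the knob's top
- ibox: bystander: loose black interface box, 80 x 75 x 28 mm; origin at the centre of its underside
- marker_ball (a point): bystander: white ball, 22 mm across, on a loose thin stand with a round foot 60 mm across; the ball's centre is 109 mm above the table
- pendant: bystander: loose black teach pendant lying flat, 160 x 220 x 35 mm with a red button; origin at the centre of its underside
There are look-alikes about, which are no part of the job. What is shaped like the plate but brown or purple is not meant.

How it is judged (in metres and radians):
On the way, in this order (a step that is already met when the one before it is completed fails the run):
1. the lamp head is clear of the plate while the sensor still stands in its cradle (horizontal distance between lamp_grip and target above 0.14 m and height (world z) of lens below 0.03 m), for 0.2 s.
2. the sensor head is lifted out of its cradle in the gripper (height (world z) of lens above 0.04 m and contact force between the fingers and sensor above 0.5 N), for 0.1 s.
At the end, for the whole second after the job is handed in: sensor held still in the gripper, upright within 0.12 rad, lens 8 to 32 mm above the disc's top and within 10 mm of its centre, long side within 0.18 rad of the yellow line (either way round), touching neither plate nor fence; lamp head's middle over 140 mm from the disc's centre (horizontal distance between lens and target below 0.01 m and z of lens in the frame of target between 0.008 and 0.032 m and angle between the x axis of lens and the x axis of target, either way round below 0.18 rad and angle between lens's own z axis and vertical below 0.12 rad and linear speed of sensor below 0.02 m/s and contact force between the fingers and sensor above 0.5 N and contact force between sensor and plate below 0.1 N and contact force between sensor and fence below 0.1 N and horizontal distance between lamp_grip and target above 0.14 m); the arm keeps its last pose, push and grip.
It fails at once if the sensor touches the fence, or the plate or its disc (contact force between sensor and fence above 0.3 N or contact force between sensor and plate above 0.3 N).
It fails at once if the sensor crosses the line of the long rail below the fence's top (y of lens in the frame of fence between -0.015 and 0.015 m and height (world z) of lens below 0.088 m).
It fails at once if the interface box is moved more than 30 mm (distance of ibox from where it was at the start of the episode above 0.03 m).
It fails at once if the marker stand is moved or tipped more than 30 mm (distance of marker_ball from where it was at the start of the episode above 0.03 m).
It fails at once if the teach pendant is moved more than 30 mm (distance of pendant from where it was at the start of the episode above 0.03 m).
It also fails if it takes over 56 s, if anything falls off the work surface, if the arm or the gripper's body presses on something with over 40 N, if the wrist force passes 120 N, or if a joint passes its speed limit or range.

## Working session

There is one attempt and no reset: what is moved stays moved. The work goes in short steps, Python scripts to look and compute and a tool call to move; the robot and the scene stay as the last step left them, time stands still between calls to the robot, and variables do not carry over. Pictures are saved under pics/ and viewed, and the job is handed in when it is done.

Besides the shell and the picture viewer there is one more tool, called after "Request:" as a command line: name --argument value ..., lists and objects as JSON in quotes. apply_moves: Moves the arm, as the interface text tells. Its arguments: {"type":"object","properties":{"motion":{"type":"string"},"squeeze":{"type":"number"}},"required":["motion"]}

```bash
mkdir -p pics
cat > h.py <<'E'
from rig import r, grab_frame, spotter
import cv2, numpy as np
def save(cam,name):
    f=grab_frame(cam); cv2.imwrite('pics/'+name+'.png',f['img'][:,:,::-1]); return f
def proj(f,X):
    c=np.array(f['R'])@np.array(X,float)+np.array(f['t']).ravel(); return f['fx']*c[0]/c[2]+f['cx'],f['fy']*c[1]/c[2]+f['cy']
def unproj(f,u,v,z):
    R=np.array(f['R']);t=np.array(f['t']).ravel(); d=R.T@np.array([(u-f['cx'])/f['fx'],(v-f['cy'])/f['fy'],1]); o=-R.T@t
    return o+d*(z-o[2])/d[2]
E
python3 - <<'E'
from h import *
s=r.sense(); print(s['clock'],s['eef_pos'],s['tcp_rot'],s['opening'])
for c in ['scene','top']:
    save(c,c+'0')
    for n in ['sensor_center','cradle','target','plate','fence','lamp_grip','ibox','marker_ball','pendant']:
        print(c,n,[(np.round(d['point']).tolist(),round(d['conf'],2)) for d in spotter.place_of(n,c)][:4])
print(r.sense()['clock'])
E
```

```text
0.0 [ 212.92063766 -587.34768848  403.93886771] [-3.14014047e+00  4.14931531e-06  3.47763567e-01] 0.9946003047715579
scene sensor_center [([607.0, -224.0, 49.0], 0.73)]
scene cradle []
scene target [([546.0, 88.0, 15.0], 0.9), ([772.0, 68.0, 18.0], 0.88), ([320.0, 322.0, 19.0], 0.68)]
scene plate [([544.0, 86.0, 0.0], 0.97), ([316.0, 318.0, 1.0], 0.96), ([459.0, -225.0, 0.0], 0.35)]
scene fence []
scene lamp_grip [([540.0, 103.0, 205.0], 0.57)]
scene ibox [([458.0, -224.0, -2.0], 0.89)]
scene marker_ball [([705.0, -130.0, 109.0], 0.6), ([388.0, -482.0, 3.0], 0.32)]
scene pendant []
top sensor_center [([609.0, -225.0, 52.0], 0.47)]
top cradle [([606.0, -221.0, -2.0], 0.63), ([606.0, -222.0, 9.0], 0.47)]
top target [([324.0, 325.0, 18.0], 0.84), ([547.0, 88.0, 20.0], 0.72), ([778.0, 68.0, 22.0], 0.7), ([608.0, -223.0, 10.0], 0.58)]
top plate [([774.0, 66.0, 2.0], 0.9), ([545.0, 86.0, 1.0], 0.85), ([321.0, 322.0, -0.0], 0.83)]
top fence [([546.0, -46.0, 1.0], 0.85)]
top lamp_grip [([539.0, 102.0, 205.0], 0.78)]
top ibox [([458.0, -222.0, 2.0], 0.56)]
top marker_ball [([704.0, -131.0, 114.0], 0.85), ([540.0, 104.0, 206.0], 0.71), ([543.0, 84.0, 2.0], 0.54)]
top pendant [([392.0, -484.0, 4.0], 0.94), ([701.0, -134.0, 110.0], 0.56)]
1.0
```

View pics/scene0.png

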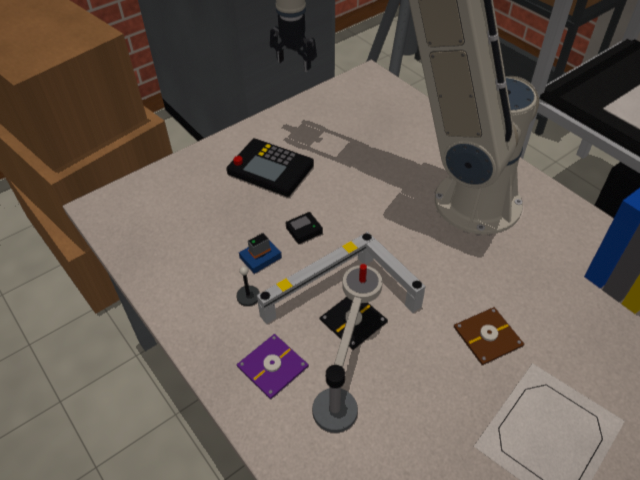

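View pics/top0.png

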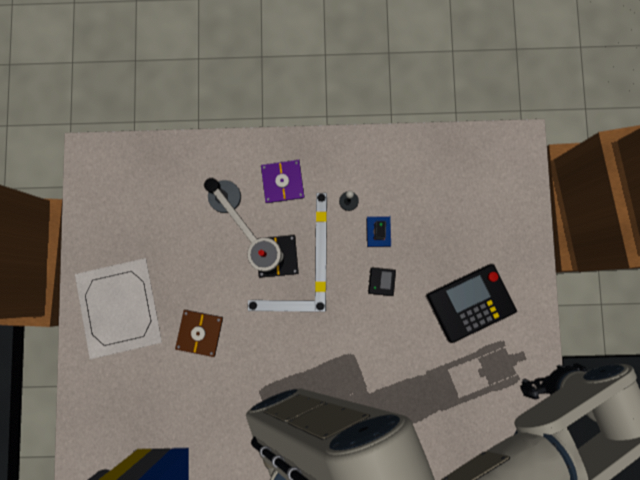

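Run:
```python
import cv2
a=cv2.imread('pics/top0.png')
c=cv2.resize(a[150:330,190:310],None,fx=3.3,fy=3.3,interpolation=cv2.INTER_CUBIC)
d=cv2.resize(a[150:330,305:405],None,fx=3.3,fy=3.3,interpolation=cv2.INTER_CUBIC)
cv2.imwrite('pics/z1.png',cv2.hconcat([c,d]))
```

```text
(no output)
```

View pics/z1.png

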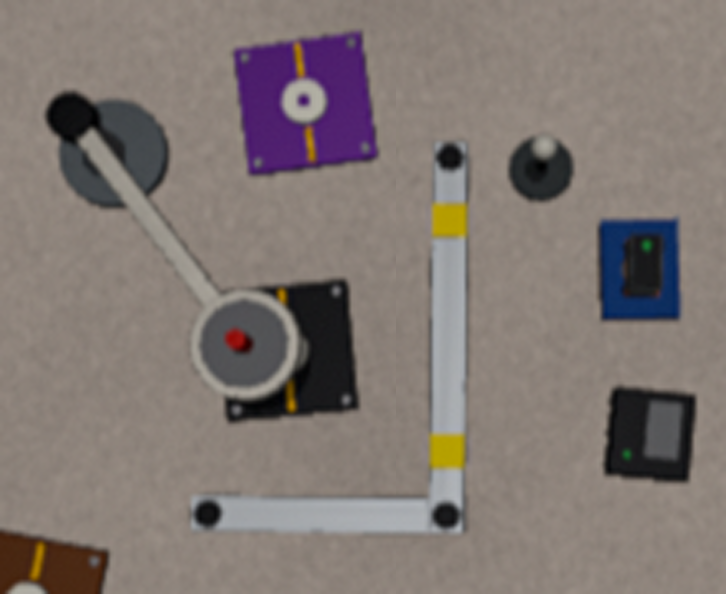

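Run:
```python
from h import *
f=grab_frame('top')
p=lambda zx,zy,z: unproj(f,zx/3.3+190,zy/3.3+150,z)[:2].round(1)
print('line',p(282,295,12),p(292,410,12)); print('plate corners',p(345,282,12),p(356,408,12),p(228,420,12))
print('fence long',p(451,157,90),p(446,516,90),'short end',p(207,513,90))
print('post top',p(72,116,175),'knob',p(238,341,205),p(238,341,225))
q=lambda zx,zy,z: unproj(f,(zx-396)/3.3+305,zy/3.3+150,z)[:2].round(1)
print('cradle corners',q(599,222,25),q(677,220,25),q(679,318,25),q(604,319,25))
print('sensor top',q(628,236,75),q(663,235,75),q(661,298,75),q(628,298,75))
```

```text
line [592.   87.7] [486.8  80.1]
plate corners [602.4  29.9] [487.1  22. ] [479.2 138.4]
fence long [700.5 -70.8] [390.  -58.9] short end [397.6 145.3]
post top [726.7 239.4] knob [534.8 100.2] [533.2  97.2]
cradle corners [ 650.1 -188. ] [ 650.  -258.8] [ 560.6 -257.2] [ 561.5 -189.6]
sensor top [ 629.4 -209.5] [ 629.5 -240.2] [ 574.  -236.4] [ 574.8 -207.7]
```

Run:
```python
from h import *
f=grab_frame('top')
p=lambda zx,zy,z: unproj(f,zx/3.3+190,zy/3.3+150,z)[:2].round(1)
print('base',p(113,153,10),'cap',[p(72,116,z) for z in(150,180,220,260)], 'cam',-np.array(f['R']).T@np.array(f['t']).ravel())
g=grab_frame('scene'); print('scene base',unproj(g,335,411,10).round(1), 'knobtop',unproj(g,363,266,225), unproj(g,362,272,205))
s=r.sense();print(s['qpos'],s['clock'])
```

```text
base [728.4 242.5] cap [array([732.4, 245.6]), array([725.6, 238.1]), array([716.5, 228.1]), array([707.4, 218.2])] cam [ 428.18089981  -88.11096443 1488.16017037]
scene base [731.8 247.4  10. ] knobtop [536.47406128 102.38660122 225.        ] [538.18244093 102.21662427 205.        ]
[-1.22538196e+00  3.52988617e-01  1.63338383e+00 -1.85223973e-05
  1.15520135e+00 -2.41546484e-03] 1.15
```

Request:
apply_moves --motion "0 0.541 -0.538 -0.03 0;0 0.541 -0.538 -0.03 0;0 0.541 -0.538 -0.03 0;0 0.541 -0.538 -0.03 0;0 0.541 -0.538 -0.03 0;0 0.541 -0.538 -0.03 0;0 0.541 -0.538 -0.03 0;0 0.541 -0.538 -0.03 0;0 0.541 -0.538 -0.03 0;0 0.541 -0.538 -0.03 0;0 0.541 -0.538 -0.03 0;0 0.541 -0.538 -0.03 0;0 0.541 -0.538 -0.03 0;0 0.541 -0.538 -0.03 0;0 0.541 -0.538 -0.03 0;0 0.541 -0.538 -0.03 0;0 0.541 -0.538 -0.03 0;0 0.541 -0.538 -0.03 0;0 0.541 -0.538 -0.03 0;0 0.541 -0.538 -0.03 0" --squeeze 20

```text
clock: 2.82
eef_pos: [539.3, 105.4, 434.7]
tcp_rot: [-3.141, -0.001, 0.351]
contact_force: [-0.3, 0.1, 0.1]
opening: 0.5
```

Run:
```python
from h import *
s=r.sense(); print(s['clock'],s['eef_pos'],s['tcp_rot'],s['opening'],s['qpos'])
f=save('wrist','w1'); print(proj(f,[538,102.5,225]))
f=grab_frame('top'); print(spotter.place_of('lamp_grip','top'))
```

```text
2.8167 [539.33292913 105.40299393 434.69593336] [-3.14112962e+00 -1.02944985e-03  3.51220250e-01] 0.49963519662768613 [1.90078296e-01 2.06825053e-01 1.76310485e+00 6.75550814e-04
 1.17072102e+00 1.40939131e+00]
(np.float64(324.4174189300672), np.float64(275.840142723199))
[{'point': [539.8, 103.4, 205.8], 'conf': 0.57}]
```

View pics/w1.png

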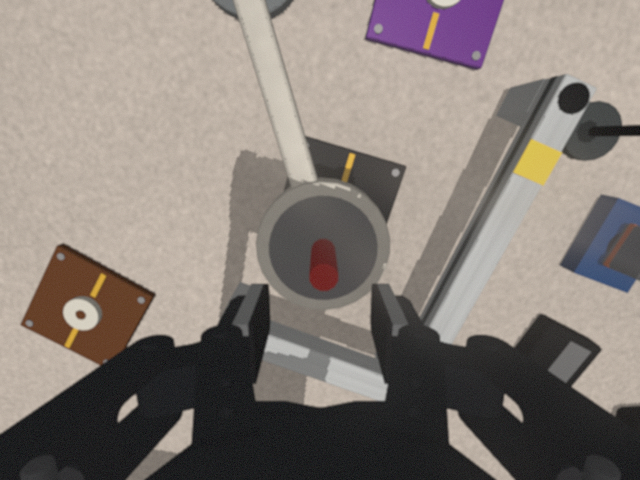

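Request:
apply_moves --motion "0 0 0 0.04 0;0 0 0 0.075 0;0 0 0 0.075 0;-0.4 0 0 0.075 0;-0.4 0 0 0.075 0;-0.4 0 0 0.075 0;-0.4 0 0 0.075 0"

```text
clock: 3.55
eef_pos: [538.9, 102.4, 361.8]
tcp_rot: [3.141, -0.003, 0.347]
contact_force: [0.6, 0.9, 0.0]
opening: 0.302
```

Run:
```python
from h import *
s=r.sense(); print(s['clock'],s['eef_pos'],s['tcp_rot'],s['opening'],s['contact_force'])
yaw=s['tcp_rot'][2]; x=np.array([np.cos(yaw),np.sin(yaw)]);y=np.array([np.sin(yaw),-np.cos(yaw)])
p0=s['eef_pos'][:2]
for k in range(1,14):
    ph=0.642-0.8*k/13
    d=np.array([730-240*np.cos(ph),246-240*np.sin(ph)])-p0
    print(k,(d@x/1000).round(3),(d@y/1000).round(3))
```

```text
3.55 [538.90717283 102.35890966 361.7804538 ] [ 3.1410507  -0.00321217  0.34735372] 0.302399400056228 [0.55632099 0.89646534 0.00139755]
1 -0.005 -0.015
2 -0.008 -0.029
3 -0.01 -0.044
4 -0.011 -0.058
5 -0.011 -0.073
6 -0.011 -0.088
7 -0.009 -0.103
8 -0.007 -0.117
9 -0.003 -0.132
10 0.001 -0.146
11 0.006 -0.16
12 0.012 -0.173
13 0.019 -0.186
```

Request:
apply_moves --motion "-0.4 -0.005 -0.015 0 0;-0.4 -0.008 -0.029 0 0;-0.4 -0.010 -0.044 0 0;-0.4 -0.011 -0.058 0 0;-0.4 -0.011 -0.073 0 0;-0.4 -0.011 -0.088 0 0;-0.4 -0.009 -0.103 0 0;-0.4 -0.007 -0.117 0 0;-0.4 -0.003 -0.132 0 0;-0.4 0.001 -0.146 0 0;-0.4 0.006 -0.160 0 0;-0.4 0.012 -0.173 0 0;-0.4 0.019 -0.186 0 0;-0.4 0.019 -0.186 0 0;-0.4 0.019 -0.186 0 0;-0.4 0.019 -0.186 0 0"

```text
clock: 4.88
eef_pos: [492.7, 283.8, 359.6]
tcp_rot: [3.141, 0.0, 0.348]
contact_force: [0.3, -0.1, 0.1]
opening: 0.298
```

Run:
```python
from h import *
s=r.sense(); print(s['clock'],s['eef_pos'],s['tcp_rot'],s['opening'],s['contact_force'])
f=save('wrist','w2');save('top','t2');print(spotter.place_of('lamp_grip','top'),spotter.place_of('target','top'))
save('scene','s2')
```

```text
4.8833 [492.73917824 283.80731602 359.58102393] [3.14140260e+00 2.84688913e-04 3.48176619e-01] 0.29840768771139425 [ 0.33889041 -0.13439905  0.12783407]
[{'point': [497.3, 286.0, 206.0], 'conf': 0.71}, {'point': [703.1, -131.1, 112.6], 'conf': 0.61}, {'point': [608.3, -220.0, 54.7], 'conf': 0.31}] [{'point': [776.2, 69.9, 20.7], 'conf': 0.83}, {'point': [324.4, 326.2, 18.0], 'conf': 0.68}, {'point': [545.4, 86.1, 19.9], 'conf': 0.57}]
```

View pics/s2.png

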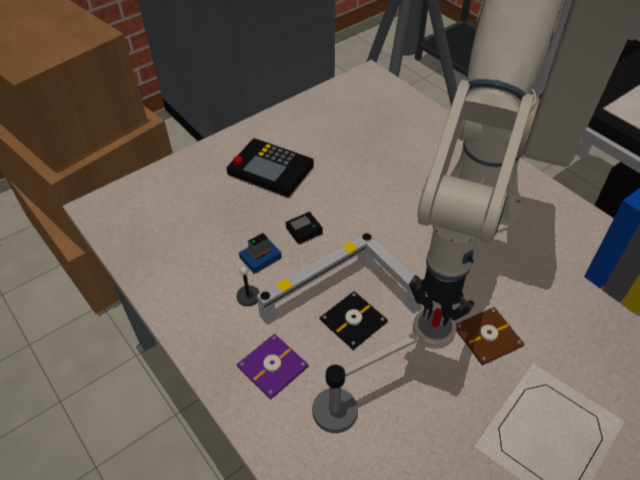

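View pics/w2.png

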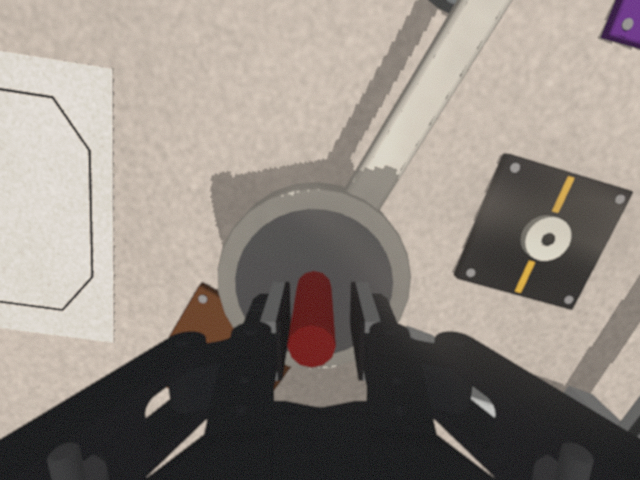

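Run:
```python
from h import *
f=grab_frame('wrist')
print(unproj(f,548,239,20), unproj(f,572,178,12),unproj(f,518,291,12))
for c in [(507,154),(632,191),(573,308),(456,275)]: print(unproj(f,*c,12)[:2])
```

```text
[543.63790032  87.09742345  20.        ] [598.89134342  89.29810549  12.        ] [488.53359231  82.55639584  12.        ]
[597.81228741 151.86586014]
[606.88691972  34.0514241 ]
[490.7823734   24.50185043]
[483.21932569 144.74410886]
```

Request:
apply_moves --motion "0 0 0 0 0;0 0 0 0 0;0 0 0 -0.04 0;0 0 0 -0.08 0;0 0 0 -0.09 0;0 0 0 -0.09 0"

```text
clock: 5.68
eef_pos: [493.6, 284.3, 453.7]
tcp_rot: [-3.14, -0.007, 0.348]
contact_force: [-0.1, -0.1, 0.0]
opening: 0.501
```

Request:
apply_moves --motion "0.6 -0.066 0.515 0 0.111;0.6 -0.066 0.515 0 0.111;0.6 -0.066 0.515 0 0.111;0.6 -0.066 0.515 0 0.111;0.6 -0.066 0.515 0 0.111;0.6 -0.066 0.515 0 0.111;0.6 -0.066 0.515 0 0.111;0.6 -0.066 0.515 0 0.111;0.6 -0.066 0.515 0 0.111;0.6 -0.066 0.515 0 0.111;0.6 -0.066 0.515 0 0.111;0.6 -0.066 0.515 0 0.111;0.6 -0.066 0.515 0 0.111;0.6 -0.066 0.515 0 0.111;0.6 -0.066 0.515 0 0.111;0.6 -0.066 0.515 0 0.111;0.6 -0.066 0.515 0 0.111"

```text
clock: 7.1
eef_pos: [606.0, -221.4, 449.2]
tcp_rot: [-3.141, 0.001, 0.0]
contact_force: [-0.4, -0.4, 0.3]
opening: 0.802
```

Run:
```python
from h import *
f=save('wrist','w3')
s=r.sense(); print(s['clock'],s['eef_pos'],s['tcp_rot'],s['opening'],s['qpos'])
for n in ['sensor_center','cradle']: print(n,spotter.place_of(n,'wrist'))
```

```text
7.15 [ 606.06442925 -221.34291242  449.45205886] [-3.14116023e+00  4.95642274e-04  5.35578964e-04] 0.800014546157488 [-3.52549533e-01  3.47966429e-01  1.53901818e+00  2.46528152e-04
  1.25522265e+00  1.21763474e+00]
sensor_center [{'point': [606.0, -220.7, 53.2], 'conf': 0.64}]
cradle []
```

View pics/w3.png

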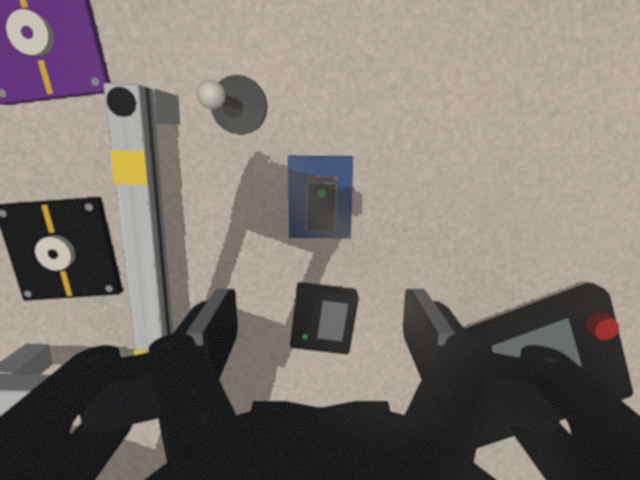

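Run:
```python
from h import *
f=grab_frame('wrist')
a=f['img'][145:250,275:365,::-1]; cv2.imwrite('pics/z3.png',cv2.resize(a,None,fx=5,fy=5,interpolation=cv2.INTER_CUBIC))
a=f['img'][190:310,0:140,::-1]; cv2.imwrite('pics/z3b.png',cv2.resize(a,None,fx=5,fy=5,interpolation=cv2.INTER_CUBIC))
```

```text
(no output)
```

View pics/z3.png

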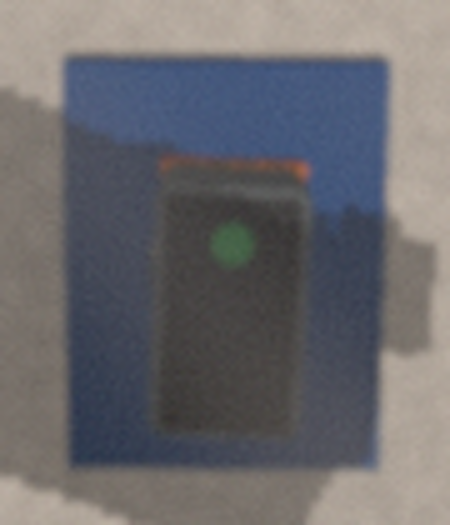

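View pics/z3b.png

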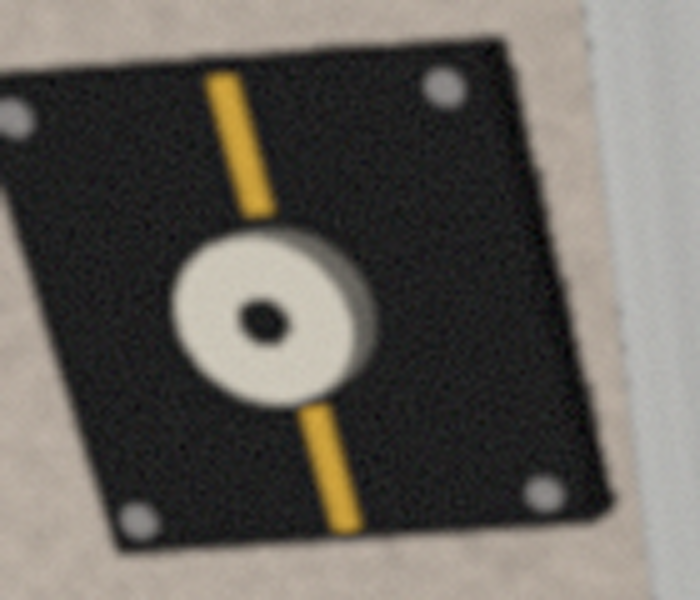

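Run:
```python
from h import *
f=grab_frame('wrist')
P=[unproj(f,275+x/5,145+y/5,75)[:2] for x,y in [(162,190),(306,190),(297,434),(153,434)]]
print(np.round(P,1),np.mean(P,0))
P=[unproj(f,275+x/5,145+y/5,25)[:2] for x,y in [(65,57),(388,60),(378,466),(70,466)]]
print(np.round(P,1),np.mean(P,0))
print('disc',unproj(f,265/5,190+321/5,20)); print('line',unproj(f,222/5,190+75/5,12),unproj(f,347/5,190+532/5,12))
```

```text
[[ 632.3 -209.9]
 [ 632.4 -237.1]
 [ 584.7 -236. ]
 [ 584.7 -207.7]] [ 608.52754377 -222.68228433]
[[ 654.3 -187.9]
 [ 653.8 -256.4]
 [ 564.2 -256.4]
 [ 564.2 -186.9]] [ 609.1317815  -221.92123888]
disc [543.41724815  86.70450102  20.        ]
line [599.53024804  91.09266239  12.        ] [486.71208577  83.5359603   12.        ]
```

Request:
apply_moves --motion "0.6 0.002 0.001 0.04 0.01;0.6 0.002 0.001 0.08 0.01;0.6 0.002 0.001 0.12 0.01;0.6 0.002 0.001 0.16 0.01;0.6 0.002 0.001 0.18 0.01;0.6 0.002 0.001 0.20 0.01;0.6 0.002 0.001 0.21 0.01;0.6 0.002 0.001 0.22 0.01;0.6 0.002 0.001 0.23 0.01;0.6 0.002 0.001 0.24 0.01;0.6 0.002 0.001 0.242 0.01;0.6 0.002 0.001 0.242 0.01;0.6 0.002 0.001 0.242 0.01"

```text
clock: 8.43
eef_pos: [608.5, -223.8, 208.2]
tcp_rot: [3.141, -0.001, -0.032]
contact_force: [-0.8, 0.4, -0.0]
opening: 0.798
```

Run:
```python
from h import *
f=save('wrist','w4');save('scene','s4')
s=r.sense(); print(s['clock'],s['eef_pos'],s['tcp_rot'],s['opening'],s['contact_force'])
```

```text
8.5333 [ 608.54621945 -223.85990552  208.50043515] [ 3.14118136e+00 -1.23105084e-03 -3.23536426e-02] 0.7967212135726696 [ 0.19258955 -0.1966664  -0.01396383]
```

View pics/w4.png

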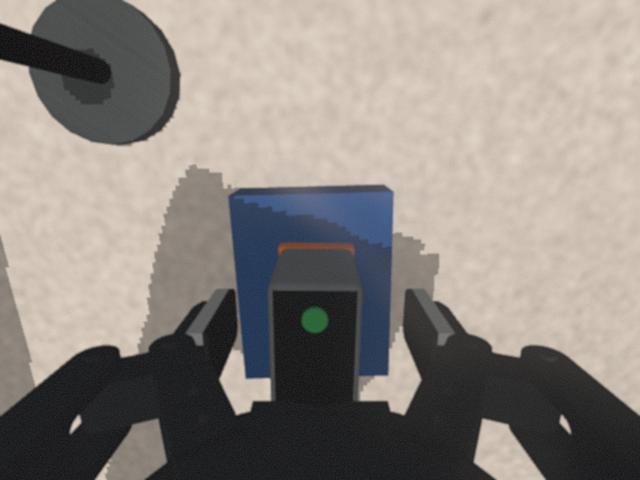

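Request:
apply_moves --motion "-0.1 0 -0.001 0 0;-0.3 0 -0.001 0 0;-0.6 0 -0.001 0 0;-1 0 -0.001 0 0;-1 0 -0.001 0 0;-1 0 -0.001 0 0;-1 0 -0.001 0 0;-1 0 -0.001 0 0;-1 0 -0.001 0 0" --squeeze 50

```text
clock: 9.28
eef_pos: [608.4, -222.7, 208.1]
tcp_rot: [3.141, -0.001, -0.032]
contact_force: [0.0, 0.7, 5.4]
opening: 0.344
```

Request:
apply_moves --motion "-1 0 0 -0.01 0;-1 0 0 -0.02 0;-1 0 0 -0.04 0;-1 0 0 -0.06 0;-1 0 0 -0.09 0;-1 0 0 -0.12 0;-1 0 0 -0.14 0;-1 0 0 -0.14 0;-1 0 0 -0.14 0"

```text
clock: 10.03
eef_pos: [608.3, -222.8, 349.1]
tcp_rot: [3.141, -0.002, -0.032]
contact_force: [-0.7, 0.4, -3.8]
opening: 0.346
```

Run:
```python
from h import *
f=save('wrist','w5');save('scene','s5')
print(spotter.place_of('sensor_center','scene'),spotter.place_of('lens','scene'),spotter.place_of('sensor_center','wrist'))
s=r.sense(); print(s['clock'],s['eef_pos'],s['tcp_rot'],s['opening'],s['contact_force'])
```

```text
[{'point': [607.3, -225.1, 189.7], 'conf': 0.63}] [{'point': [605.1, -225.8, 151.1], 'conf': 0.66}] [{'point': [610.0, -222.3, 194.6], 'conf': 0.69}]
10.2833 [ 607.73207732 -222.55644135  345.92293786] [-3.14064359e+00  2.74924486e-03 -3.23527863e-02] 0.3468931479623308 [ 0.2509864   0.36681961 -2.51703883]
```

View pics/w5.png

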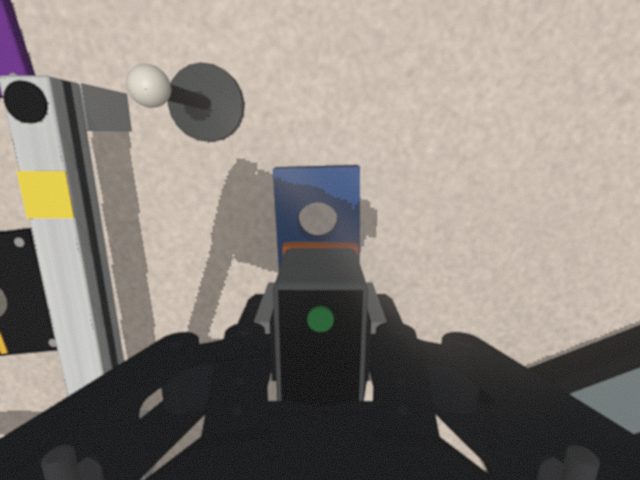

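View pics/s5.png

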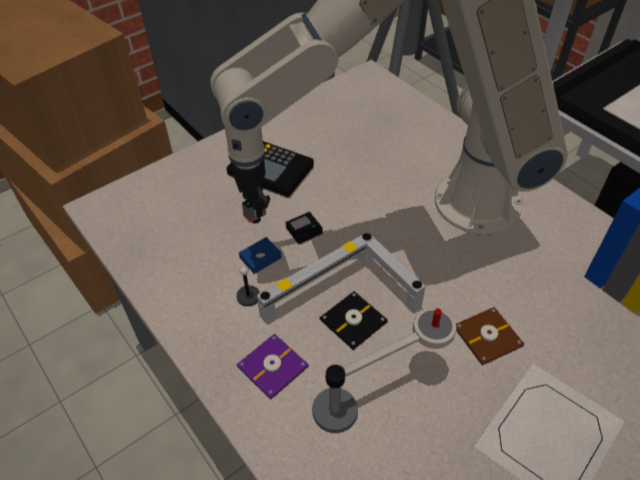

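Run:
```python
from h import *
f=grab_frame('wrist')
z=75+138.5
a,b=unproj(f,277,290,z),unproj(f,366,290,z); print(a,b,(a+b)/2, 'expect front mid at', r.sense()['eef_pos'])
```

```text
[ 631.2294118  -210.10625146  213.5       ] [ 630.37525559 -237.02755338  213.5       ] [ 630.80233369 -223.56690242  213.5       ] expect front mid at [ 607.85261786 -222.59985879  346.14616306]
```

Request:
apply_moves --motion "-1 -0.074 -0.308 0 -0.031;-1 -0.074 -0.308 0 -0.031;-1 -0.074 -0.308 0 -0.031;-1 -0.074 -0.308 0 -0.031;-1 -0.074 -0.308 0 -0.031;-1 -0.074 -0.308 0 -0.031;-1 -0.074 -0.308 0 -0.031;-1 -0.074 -0.308 0 -0.031;-1 -0.074 -0.308 0 -0.031;-1 -0.074 -0.308 0 -0.031;-1 -0.074 -0.308 0 -0.031;-1 -0.074 -0.308 0 -0.031"

```text
clock: 11.33
eef_pos: [544.4, 86.6, 347.3]
tcp_rot: [3.141, 0.001, 0.064]
contact_force: [0.9, -0.4, -3.0]
opening: 0.346
```

Run:
```python
from h import *
for c in ['scene','top','wrist']:
    f=save(c,c+'6'); print(c,[(n,[np.round(d['point'],1).tolist() for d in spotter.place_of(n,c)]) for n in ('sensor_center','lens','target')])
    print([np.round(proj(f,p)) for p in ([544,87,20],[544,87,132])])
s=r.sense(); print(s['clock'],s['eef_pos'],s['tcp_rot'],s['opening'],s['contact_force'])
```

```text
scene [('sensor_center', [[543.5, 83.7, 187.6]]), ('lens', [[544.6, 84.0, 152.2]]), ('target', [[545.7, 89.5, 15.6], [771.9, 69.0, 19.3]])]
[array([353., 316.]), array([355., 289.])]
top [('sensor_center', []), ('lens', []), ('target', [[322.2, 325.3, 18.4], [775.5, 68.3, 22.4], [547.4, 88.2, 22.3]])]
[array([276., 255.]), array([271., 252.])]
wrist [('sensor_center', [[544.9, 87.3, 191.0]]), ('lens', [[548.7, 87.6, 0.4]]), ('target', [[545.0, 87.4, 21.5]])]
[array([320., 221.]), array([320., 268.])]
11.9333 [544.23762606  87.46804934 347.69069656] [ 3.14158890e+00 -1.38985143e-05  6.50422081e-02] 0.3425796908193792 [ 0.59602115  0.28914754 -2.77139008]
```

View pics/wrist6.png

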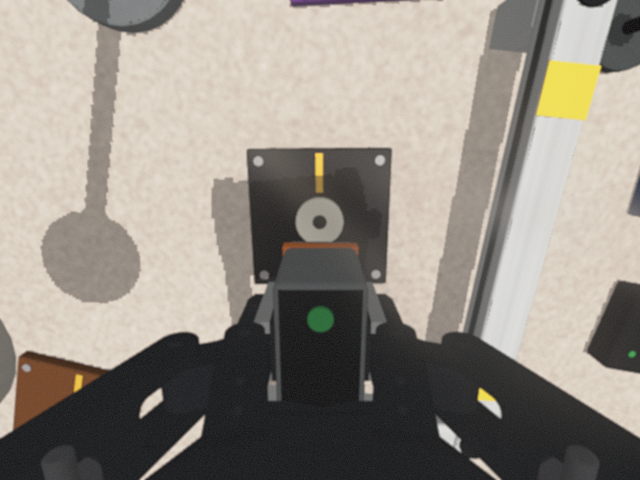

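View pics/scene6.png

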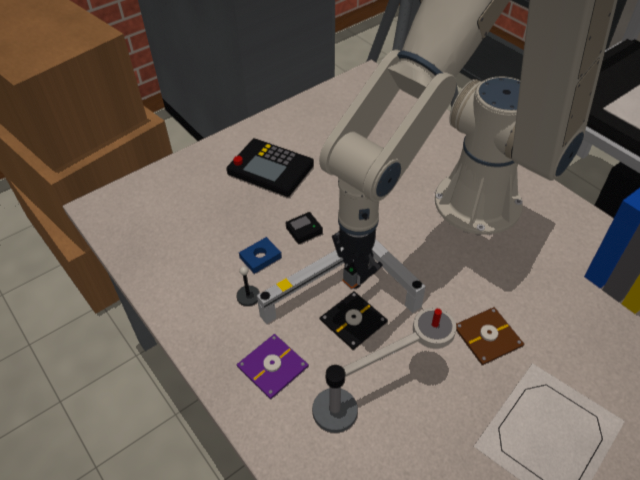

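Request:
apply_moves --motion "-1 0.001 0 0.02 0;-1 0.001 0 0.04 0;-1 0.001 0 0.055 0;-1 0.001 0 0.07 0;-1 0.001 0 0.08 0;-1 0.001 0 0.09 0;-1 0.001 0 0.096 0;-1 0.001 0 0.101 0;-1 0.001 0 0.104 0;-1 0.001 0 0.106 0;-1 0.001 0 0.107 0;-1 0.001 0 0.107 0;-1 0.001 0 0.107 0;-1 0.001 0 0.107 0;-1 0.001 0 0.107 0;-1 0.001 0 0.107 0"

```text
clock: 13.27
eef_pos: [545.3, 87.6, 240.9]
tcp_rot: [-3.142, -0.0, 0.065]
contact_force: [0.1, -0.7, -2.7]
opening: 0.345
```

Run:
```python
from h import *
for c in ['scene','top','wrist']:
    f=save(c,c+'7'); print(c,[(n,[np.round(d['point'],1).tolist() for d in spotter.place_of(n,c)]) for n in ('sensor_center','lens','target','lamp_grip','marker_ball')])
    if c=='scene':
        print([np.round(proj(f,p)) for p in ([544,87,20],[544,87,40])])
        cv2.imwrite('pics/z7.png',cv2.resize(f['img'][240:360,300:420,::-1],None,fx=5,fy=5,interpolation=cv2.INTER_CUBIC))
    if c=='wrist':
        for u in (277,366): print(unproj(f,u,290,105.5))
s=r.sense(); print(s['clock'],s['eef_pos'],s['tcp_rot'],s['opening'],s['contact_force'],s['qvel'])
```

```text
scene [('sensor_center', [[543.8, 85.4, 81.7]]), ('lens', [[545.1, 85.2, -4.8], [544.7, 87.3, 45.0]]), ('target', [[316.8, 321.5, 16.9], [544.5, 90.2, 15.7], [773.8, 71.5, 18.9]]), ('lamp_grip', [[494.1, 289.3, 206.7]]), ('marker_ball', [[709.3, -133.8, 111.7], [540.4, 84.0, -4.2]])]
[array([353., 316.]), array([353., 311.])]
top [('sensor_center', []), ('lens', []), ('target', [[777.2, 64.7, 24.2], [321.2, 326.3, 18.5], [547.2, 87.1, 19.0]]), ('lamp_grip', [[496.7, 285.2, 206.8], [546.3, -44.9, -3.5]]), ('marker_ball', [[705.2, -135.1, 111.8]])]
wrist [('sensor_center', [[545.9, 91.0, 86.1]]), ('lens', []), ('target', []), ('lamp_grip', []), ('marker_ball', [])]
[566.54120814 102.4145274  105.5       ]
[568.34606551  74.80019301 105.5       ]
14.1667 [545.23270157  87.56719093 240.67730616] [-3.14157825e+00  2.30596160e-05  6.50406878e-02] 0.3471005337895854 [-0.15756104  0.32427589 -3.82285075] [ 1.21628281e-03  4.90256647e-04 -2.54634582e-04 -5.99272733e-05
  3.88817902e-04 -2.50845482e-04]
```

View pics/wrist7.png

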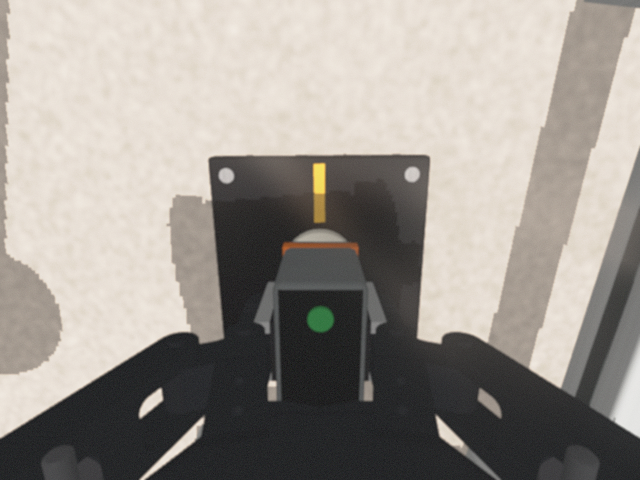

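View pics/z7.png

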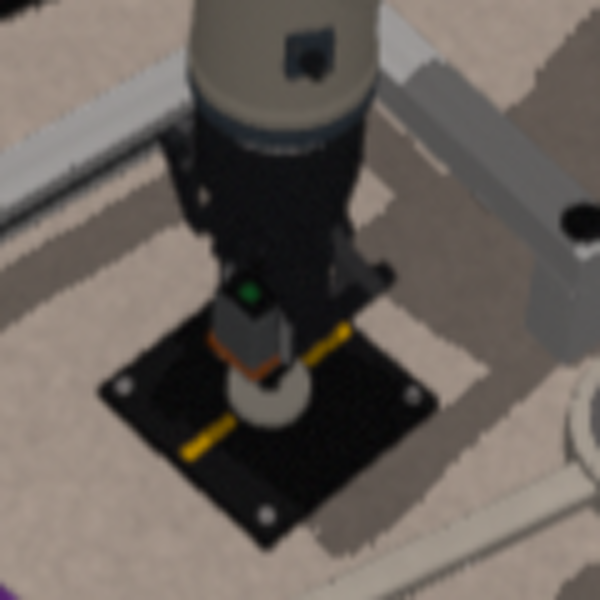

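Run:
```python
from h import *
print(r.sign_off()); s=r.sense(); print(s['clock'],s['eef_pos'])
```

```text
the job is handed in; nothing more can be done
None
the job is handed in; nothing more can be done
```

I moved the lamp aside, carried the sensor over the fence, and handed the job in at about 14 s with the sensor held above the white disc. `sign_off` gives no verdict, so the figures below are my own last checks.

- **Lamp:** I pushed it clockwise by the red knob with the fingers loosely around it. Its head ended about 200 mm from the disc's centre, against the 140 mm required.
- **Fence crossing:** The sensor was gripped at 50 N, and the lens crossed at a height of about 148 mm. The fence top is at 90 mm.
- **Final height:** The lens is about 22 mm above the disc, worked out from the height at which I gripped it.
- **Centring and angle:** The lens is within about 2 mm of the disc's centre. The tool yaw is 0.065 rad, against about 0.066–0.07 rad measured for the yellow line.
- **Upright and still:** The tool is vertical to within 0.001 rad. The joints were at rest and there was no sign of contact.

**Disagreements and limits:** The networks' positions for the sensor differed from mine by up to about 6 mm in height and 4 mm sideways. One of them placed the lens on the table, which I rejected as a false hit. I checked the marker stand with the networks at the end and it was within their error. I compared the interface box and pendant only by eye, in the scene pictures taken before the final lowering.

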